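# Clear the ledge and lean the feeder frame on it

## Robot

A 6-joint arm with a two-finger parallel gripper is mounted at the origin on the work surface. World frame = base frame: x ahead of the robot, y to its left, z up, the work surface at z = 0. Lengths are in m, angles in rad, forces in N, time in s.
With the tool pointing down it reaches from about 0.225 to 0.725 m from the base axis. Payload 3.1 kg.
Tool frame: the origin (TCP) lies midway between the tips of the shut fingers; the grasp point (between the pads) lies 19 mm behind it; z points along the fingers, y is the direction in which the jaws open and shut (so a half turn about z gives the same grasp; the last joint's range is limited). The gripper opens to 85 mm and grips with 20 to 120 N. Pads are 22 mm wide; open, the fingers measure 114 mm over their backs; the gripper's body (76 mm by 85 mm) begins 54 mm behind the grasp point. The pads swing forward as they close: fully open they stand 13 mm farther back than shut.
Start: joints at [1.184, 0.048, 0.099, 1.622, 0, 1.443], TCP at [0.134, 0.508, 0.205] pointing down, gripper open.
Joint ranges: [-2.91, 2.91], [-0.99, 1.94], [-1.21, 1.42], [-2.12, 2.29], [-1.49, 1.47], [-3.14, 3.14]. Speed limits (rad/s): [2.79, 2.79, 3.14, 3.14, 3.14, 3.14].

## Interface

Orientations are given as a unit quaternion [x, y, z, w].
In Python, from cell import robot gives the robot as it stands.
- The arm moves only by the tool servo_tool, never from a script. Its argument "rows" is a list of rows, each a list of 3 entries, a list of its own where there are three numbers: the opening in per cent of the stroke, from 0 (shut) to 100 (fully open), then the shift along the tool's x, y, z in cm, then the turn about the tool's z in degrees. In form: [[hand, [tx, ty, tz], turn], ...]. A call has 1 to 10 rows; each row is the pose to reach, as a shift and turn from the pose measured when the call began, along the tool's axes at that moment; what a row does not reach only later rows make up. A row lasts 1/12 s, in which the tool goes at most 41.7 mm and 7.16 degrees, less where a joint would pass 70% of its speed; a pose out of reach is approached as far as the arm can. A call with a gripper value outside its range is refused whole. The fingers move at their own pace and stop on an object; the grip force is fixed at half the most. Time passes only in rows, so rows that repeat a pose let the fingers close. It gives the time, the measured TCP pose, the force and the opening at its end, in the units of the state.
- robot.get_obs(): the state, without advancing time (a new reading comes with each control period).
- robot.get_image(name): name is "side" or "top" or "wrist"; returns a dict with "image" (420x560x3 uint8, red, green, blue), "mtx" (3x3 intrinsics, pixels), "R" (3x3) and "t" (3): a world point X has camera coordinates R X + t. Camera axes: x right, y down, z forward; pixel columns grow to the right and rows downward; lengths in m; the calibration is good to about 2 mm. A picture is of the moment at which its call begins. There is no depth.
- robot.close_job(): hands the job in, once; it reports no verdict.
Trained networks look in a picture, given as the dict that the camera call returned (one of the last four; its "shot" number tells which), for a name from the list of things; names that differ only in an ending like _2 or _b are one class to them, and where a whole thing is asked for, a point or a joint stands for the part that bears it (a point fixed in the world has none). Each returns a list of dicts, best first, with "p" (0 to 1); they miss things now and then, are a little off and sometimes report something else, mostly with a low value. They report only what shows in the picture. A call takes as long as a camera call.
- robot.recognise(name, picture): "rect" ([left, top, right, bottom] in pixels, round what is visible of it).
- robot.silhouettes(name, picture): "region" (420x560 bool, what is visible of it) and "rect" ([left, top, right, bottom] in pixels, round what is visible of it).
The state is a dict: "t": time; "joints": joint angles; "qd": joint speeds; "effort": joint torques, N m; "position": TCP position; "eef_rot": TCP orientation; "force": force on the tool from outside, world axes, zero at the start; "torque": the same for the moment, N m; "finger_gap": finger opening in m.
Only numpy, scipy, OpenCV 4.12 (cv2) and the standard library are available. Lean on these libraries where they do the work, as an engineer would, in place of code of your own. Each camera call takes 0.05 s, during which the arm holds its last target. There are 200 camera calls.

## Task

The tall canister is standing where the feeder frame belongs: move it off the ledge, keeping it upright, and stand it in the middle of the saucer. Then take the wooden feeder frame out of its slanted stand and lean it, right way up, back against the low pegboard, with its foot down behind the ledge's front lip, close against the lip, and centred along it. Leave the saucer and the other things where they are.

Things in the scene. Friction and masses are not known exactly. Their poses are not given: they have to be found in the camera images.
- ledge: Fixed wooden ledge on the table: a slab 106 mm deep, 260 mm long and 20 mm thick. Origin on the table under the middle of the bay; local +x points (level) from the lip to the pegboard, y along the ledge, z up. A fixed lip 12 mm thick and 200 mm long, rising 18 mm above the slab, runs along its front; its inner face is at x = -37 mm. The bay between lip and pegboard is 74 mm deep.
- bay (a point): Point of the ledge's slab surface (20 mm above the table) at the foot of the lip's inner face, half-way along the lip; axes as the ledge's: x level towards the pegboard, y along the lip, z up.
- pegboard: White low pegboard, fixed upright on the ledge as its back wall, same origin and axes as the ledge. Face at local x = +37 mm, 10 mm thick, top edge 140 mm above the table (120 mm above the slab), from y = -140 to +290 mm. A small brush and scoop hang on it, fixed, at y = +190 and +255 mm, beyond the end of the lip. A frame with its foot against the lip leans on the top edge about 27 degrees from vertical.
- stand: Fixed plywood stand that holds the frame at the start: base 150 x 170 mm, 20 mm thick; origin on the table below the middle of the frame's foot; local +x is the level direction to which the frame's top leans (30 degrees from vertical). Behind the frame a slanted back rest 120 mm wide reaches 117 mm up along the frame; before its foot is a lip rising 16 mm above the base. The frame is drawn out upward, along its own plane.
- frame_mid (a point): Feeder frame: flat rectangular wooden frame with a wire-covered panel, 160 mm wide (y), 220 mm high (z), 14 mm thick (x), about 0.35 kg, loose. The point is its centre; z points from foot to top edge in the plane of the frame, x is normal to it and y along its width. The top bar, a plain 14 mm thick and 40 mm high, can be pinched across its thickness at the middle. The panel within is 6 mm thick. Both faces are alike.
- frame_foot (a point): Middle of the frame's bottom edge (half-way through its thickness), 110 mm below frame_mid along the frame; same axes.
- canister_mid (a point): Upright closed plastic canister, round, 54 mm across (lid 56 mm from 98 mm up), 118 mm tall, about 0.3 kg, loose; stands in the ledge's bay at the start. The point is on its axis 60 mm above its underside; z is its axis.
- canister: The same canister; origin at the centre of its underside.
- frame: The same feeder frame; origin at frame_foot.
- saucer: Glazed round saucer, 136 mm across, 18 mm high, loose on the table. Origin at the centre of its underside, z up; its flat inner floor lies about 5 mm above the table.
- pot: Bystander: small open terracotta pot 72 mm across, 65 mm tall; it and the saucer may stand in each other's place. Origin under its centre.
- scoop: Bystander: steel scoop lying on the table, 190 mm long.
- brush: Bystander: hand brush lying on the table.
- jar: Bystander: lidded jar 68 mm across, 110 mm tall.
- tin: Bystander: tin can 72 mm across, 90 mm tall.
- cake: Bystander: flat carton 90 x 90 x 35 mm.

How it is judged:
By the outcome, as a careful person would: the job done as asked, in the order asked, and still so for the second after the job is handed in, with the robot touching nothing.
It also fails if it takes over 58 s, if anything falls off the work surface, if the arm or the gripper's body presses on something with over 40 N, if the wrist force passes 120 N, or if a joint passes its speed limit or range.

## Working session

There is one attempt and no reset: what is moved stays moved. The work goes in short steps, Python scripts to look and compute and a tool call to move; the robot and the scene stay as the last step left them, time stands still between calls to the robot, and variables do not carry over. Pictures are saved under pics/ and viewed, about 8 in all and at most 12, crops included, and the job is handed in when it is done.

Besides the shell and the picture viewer there is one more tool, called as a command line: name --argument value ..., lists and objects as JSON in quotes. servo_tool: Moves the arm, as the interface text tells. Its arguments: {"type":"object","properties":{"rows":{"type":"array","items":{"type":"array"}}},"required":["rows"]}

```bash
ls; mkdir -p pics
python3 - <<'E'
from cell import robot
import cv2,numpy as np
o=robot.get_obs();print({k:np.round(v,3) for k,v in o.items()})
ims=[]
for n in("side","top"):
    p=robot.get_image(n);cv2.imwrite(f"pics/{n}0.png",p["image"][:,:,::-1])
    print(n,p["mtx"].round(1).tolist(),p["R"].round(3).tolist(),p["t"].round(3).tolist(), 'cam',(-p["R"].T@p["t"]).round(3))
    for k in("ledge","pegboard","stand","frame","canister","saucer","pot"):
        for r in robot.silhouettes(k,p)[:2]:
            c=np.argwhere(r["region"]).mean(0)[::-1]
            print(k,round(r["p"],2),np.round(r["rect"]),c.round(1))
E
```

```text
pics
{'t': np.float64(0.0), 'joints': array([ 1.184,  0.049,  0.098,  1.622, -0.   ,  1.443]), 'qd': array([ 0.   ,  0.001,  0.002, -0.002, -0.   , -0.001]), 'effort': array([-2.0000e-03, -3.3878e+01,  3.2002e+01,  2.0000e-02, -0.0000e+00,
       -0.0000e+00]), 'position': array([0.134, 0.507, 0.204]), 'eef_rot': array([ 0.129,  0.992, -0.001, -0.   ]), 'force': array([ 0.869,  0.429, -0.754]), 'torque': array([ 0.025, -0.02 ,  0.015]), 'finger_gap': np.float64(0.086)}
side [[520.8, 0.0, 279.3], [0.0, 520.8, 211.3], [0.0, 0.0, 1.0]] [[0.976, -0.22, -0.003], [-0.148, -0.651, -0.745], [0.162, 0.727, -0.667]] [-0.603, 0.2, 1.209] cam [ 0.422 -0.882  0.955]
ledge 0.81 [186. 328. 416. 388.] [297.4 360.8]
pegboard 0.56 [188. 329. 420. 388.] [303.6 359.7]
pegboard 0.4 [182. 130. 245. 185.] [210.8 153.2]
stand 0.68 [186. 328. 420. 390.] [303.9 359.5]
stand 0.55 [174. 158. 252. 210.] [212.8 185.1]
frame 0.16 [186. 331. 419. 391.] [297.6 360.7]
canister 0.78 [256. 312. 286. 337.] [270.1 325.2]
saucer 0.63 [258. 236. 309. 273.] [282.8 253.9]
saucer 0.19 [182. 135. 243. 184.] [211.  153.4]
pot 0.97 [195. 254. 229. 296.] [212.9 274.1]
top [[382.0, 0.0, 289.6], [0.0, 382.0, 207.4], [0.0, 0.0, 1.0]] [[-0.01, -1.0, 0.006], [-0.992, 0.009, -0.126], [0.126, -0.007, -0.992]] [0.059, 0.603, 0.883] cam [0.488 0.06  0.952]
ledge 0.64 [401. 118. 502. 312.] [449.3 224.2]
ledge 0.4 [269. 131. 300. 164.] [283.8 147.6]
pegboard 0.58 [432. 116. 505. 314.] [465.9 211.1]
stand 0.69 [152. 219. 227. 300.] [191.3 257.7]
stand 0.6 [290. 174. 345. 231.] [316.3 200.7]
frame 0.88 [164. 208. 216. 292.] [190.6 255.3]
frame 0.6 [429. 116. 501. 312.] [465.9 211.4]
canister 0.58 [423. 221. 466. 247.] [444.2 233.7]
canister 0.2 [152. 220. 227. 301.] [191.1 258.6]
saucer 0.63 [290. 173. 344. 231.] [316.4 200.6]
pot 0.88 [328. 259. 359. 290.] [340.9 274.2]
```

View pics/side0.png

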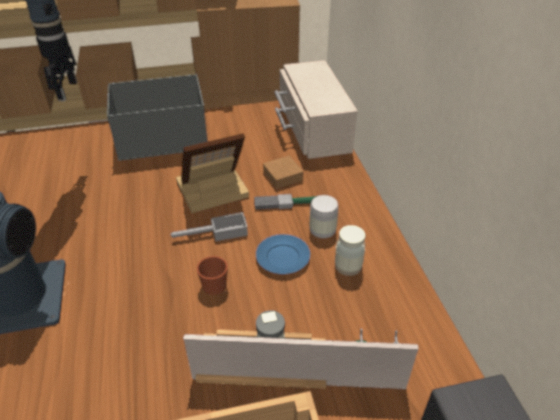

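View pics/top0.png

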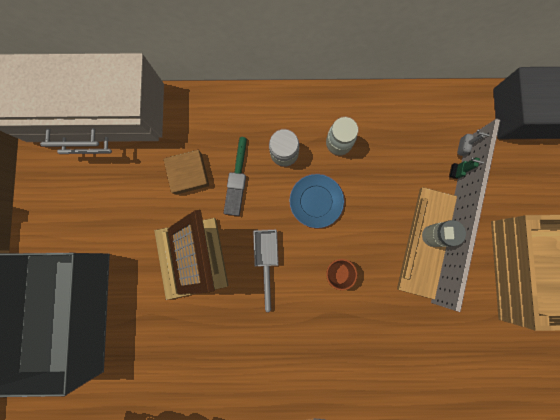

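The side view shows the canister (270,322) in the bay, the saucer (283,255) and the framed stand (212,170). In the top view the ledge is at (430,245), the saucer (317,201), the pot (342,275) and the frame (190,255). I'll zoom in to pick keypoints.

Run:
```python
import cv2,numpy as np
t=cv2.imread("pics/top0.png");s=cv2.imread("pics/side0.png")
a=cv2.resize(t[200:310,145:245],None,fx=4,fy=4,interpolation=2) #400x440
b=cv2.resize(t[180:320,395:495],None,fx=4,fy=4,interpolation=2)[:600]
o=np.zeros((600,800,3),np.uint8);o[:440,:400]=a;o[:560,400:]=b
cv2.imwrite("pics/crop1.png",o)
c=cv2.resize(s[120:220,165:275],None,fx=5,fy=5,interpolation=2)
cv2.imwrite("pics/crop2.png",c)
```

```text
(no output)
```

View pics/crop1.png

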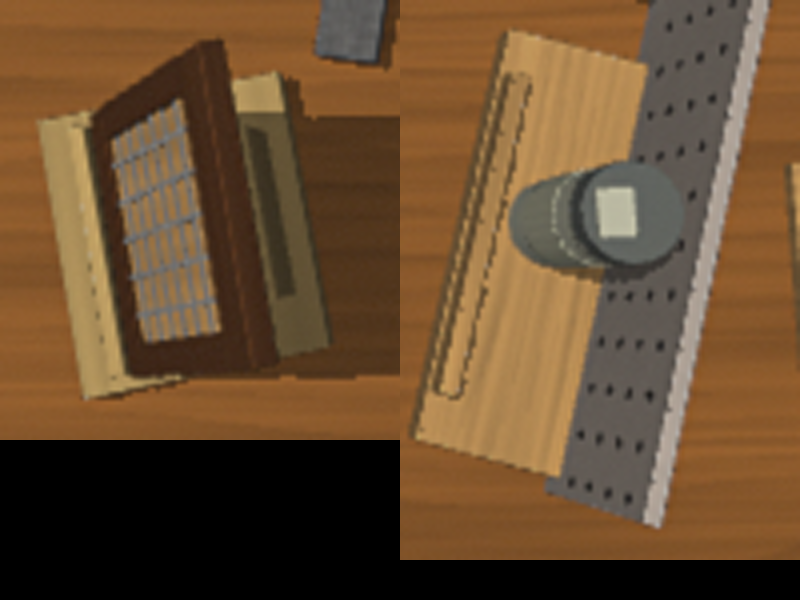

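View pics/crop2.png

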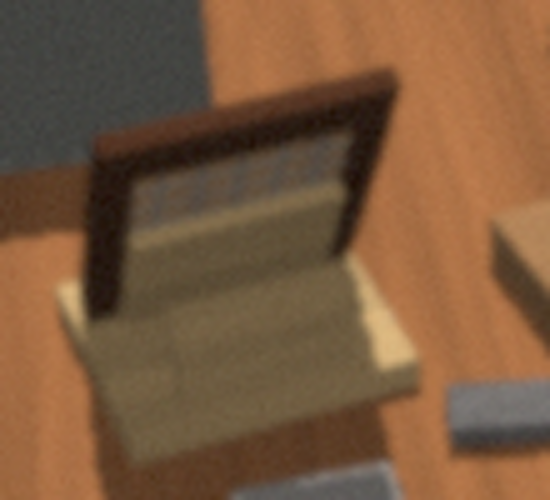

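Crop 1 shows the frame leaning toward the ledge side: top edge (200.5,210)–(214.3,292), and canister lid centre at (453,234). Stand +x and ledge +x both point roughly along world -y.

```bash
cat > h.py <<'E'
from cell import robot
import cv2,numpy as np
from scipy.optimize import least_squares
from scipy.spatial.transform import Rotation as Ro
def proj(p,X):
    c=np.asarray(X)@p["R"].T+p["t"]; u=c@p["mtx"].T; return u[...,:2]/u[...,2:]
def ray(p,uv,z):
    d=p["R"].T@np.linalg.solve(p["mtx"],[uv[0],uv[1],1]); c=-p["R"].T@p["t"]
    return c+d*(z-c[2])/d[2]
def loc(q,L):
    L=np.asarray(L,float); c,s=np.cos(q[2]),np.sin(q[2])
    return np.c_[q[0]+c*L[:,0]-s*L[:,1],q[1]+s*L[:,0]+c*L[:,1],L[:,2]]
def fit(obs,q0):  # obs: list of (pic, local pts, uv)
    f=lambda q:np.concatenate([(proj(p,loc(q,L))-uv).ravel() for p,L,uv in obs])
    r=least_squares(f,q0,loss='soft_l1'); return r.x,r.fun
def shift(target,yaw_dir=None):
    """tool-axis shift (cm) to world target, and turn (deg) to put jaw axis y along world heading yaw_dir"""
    o=robot.get_obs(); R=Ro.from_quat(o["eef_rot"]).as_matrix()
    s=R.T@(np.asarray(target)-o["position"])*100
    if yaw_dir is None: return s.round(2)
    d=R.T@[np.cos(yaw_dir),np.sin(yaw_dir),0]; a=np.degrees(np.arctan2(-d[0],d[1]))
    a=(a+90)%180-90
    return s.round(2),round(a,1)
E
python3 - <<'E'
from h import *
t=robot.get_image("top");s=robot.get_image("side")
L=[(-.059,.13,.02),(-.059,-.13,.02),(.037,-.14,.14),(.047,-.14,.14),(.047,.29,.14),(-.037,.1,.038),(-.037,-.1,.038)]
uv=[(422.5,187.5),(398.75,289.3),(456.2,311.2),(460.5,311.3),(497,122),(428,198.7),(411.2,279.2)]
q,r=fit([(t,L,uv)],[.45,-.35,-1.7]);print("ledge",q.round(4),r.round(1))
F=[(.104,.08,.2175),(.104,-.08,.2175),(.116,.08,.2105),(.116,-.08,.2105)]
uvF=[(194.3,211.3),(207.5,293.3),(200.5,210),(214.3,292)]
F[:]=[F[i] for i in range(4)]
# side view: top edge corners of back face
uvS=[(165+398/5,120+82/5),(165+97/5,120+155/5)]
q2,r2=fit([(t,F,uvF),(s,[(.116,.08,.2105),(.116,-.08,.2105)],uvS)],[.35,.36,-1.5]);print("stand",q2.round(4),r2.round(1))
print("can top",ray(t,(453,233.75),.138).round(4))
for p in(t,s):
    x=robot.silhouettes("saucer",p)[0];
    (c,ax,an)=cv2.fitEllipse(np.argwhere(x["region"])[:,::-1][cv2.convexHull(np.argwhere(x["region"])[:,::-1].astype(np.int32),returnPoints=False).ravel()].astype(np.float32))
    print("saucer",c,ax,ray(p,c,.018).round(4))
print("side can lid",ray(s,(271,321),.138).round(4), "base corner check",proj(t,loc(q2,[(0,.085,.02),(0,-.085,.02)])).round(1))
E
```

```text
ledge [ 0.5155 -0.2919 -1.8377] [-3.1 -1.4 -2.4  0.1  0.5 -0.1  0.9  1.1  3.  -2.5  0.1  0.2 -0.8  0.7]
stand [ 0.479   0.3275 -1.3879] [-0.4 -0.8  0.   0.1  0.3 -0.2  0.2 -0.1 -0.3 -0.  -1.2 -0.1]
can top [ 0.5313 -0.2941  0.138 ]
saucer (316.6729431152344, 200.5223846435547) (53.29427719116211, 54.67988204956055) [ 0.6229 -0.0139  0.018 ]
saucer (282.4771728515625, 253.71749877929688) (39.12664794921875, 54.05198669433594) [ 0.6229 -0.0164  0.018 ]
side can lid [ 0.5365 -0.2938  0.138 ] base corner check [[171.  226.2]
 [181.9 296. ]]
```

Run:
```python
from h import *
t=robot.get_image("top")
L=[(-.053,.13,.02),(-.053,-.13,.02),(.037,-.14,.14),(.047,-.14,.14),(.047,.29,.14),(-.037,.1,.038),(-.037,-.1,.038)]
uv=[(422.5,187.5),(398.75,289.3),(456.2,311.2),(460.5,311.3),(497,122),(428,198.7),(411.2,279.2)]
q,r=fit([(t,L,uv)],[.45,-.35,-1.7]);print("ledge",q.round(4),r.round(1))
print(shift((.533,-.294,.26),q[2]+np.pi/2))
```

```text
ledge [ 0.5159 -0.2913 -1.8388] [-1.  -0.9 -0.3  0.6  0.2 -0.2  0.6  0.9  2.9 -2.6 -0.1  0.  -1.1  0.6]
(array([-59.05, -67.28,  -5.49]), np.float64(-89.5))
```

servo_tool --rows '[[100, [-10, -12, -5.5], 20], [100, [-59, -67.3, -5.5], 90.5], [100, [-59, -67.3, -5.5], 90.5], [100, [-59, -67.3, -5.5], 90.5], [100, [-59, -67.3, -5.5], 90.5], [100, [-59, -67.3, -5.5], 90.5], [100, [-59, -67.3, -5.5], 90.5], [100, [-59, -67.3, -5.5], 90.5], [100, [-59, -67.3, -5.5], 90.5], [100, [-59, -67.3, -5.5], 90.5]]'

```text
t: 1.88
position: [0.3184, 0.1348, 0.2375]
eef_rot: [0.687, 0.727, 0.001, 0.0]
force: [1.9, -0.1, -0.1]
finger_gap: 0.0851
```

Run:
```python
from h import *
print(robot.get_obs()["joints"].round(2),robot.get_obs()["t"],robot.get_obs()["position"].round(3),shift((.533,-.294,.26),-1.8388+np.pi/2))
```

```text
[ 0.21 -0.41 -0.23  1.75  0.    1.72] 1.8833 [0.318 0.135 0.237] (array([-44.02,  19.01,  -2.24]), np.float64(18.6))
```

servo_tool --rows '[[100, [-44, 19, -2.2], 18.6], [100, [-44, 19, -2.2], 18.6], [100, [-44, 19, -2.2], 18.6], [100, [-44, 19, -2.2], 18.6], [100, [-44, 19, -2.2], 18.6], [100, [-44, 19, -2.2], 18.6], [100, [-44, 19, -2.2], 18.6], [100, [-44, 19, -2.2], 18.6], [100, [-44, 19, -2.2], 18.6], [100, [-44, 19, -2.2], 18.6]]'

```text
t: 2.72
position: [0.5044, -0.2379, 0.2566]
eef_rot: [0.796, 0.606, 0.001, 0.0]
force: [0.4, 0.4, 0.6]
finger_gap: 0.0855
```

servo_tool --rows '[[100, [-12, 5.5, 0], 0], [100, [-12, 5.5, 0], 0], [100, [-12, 5.5, 0], 0], [100, [-12, 5.5, 0], 0]]'

```text
t: 3.05
position: [0.525, -0.3747, 0.2527]
eef_rot: [0.797, 0.604, -0.0, -0.0]
force: [-1.3, 1.7, -0.9]
finger_gap: 0.0855
```

Run:
```python
from h import *
o=robot.get_obs();print(o["joints"].round(2),o["t"],o["position"].round(3),shift((.533,-.294,.26),-1.8388+np.pi/2))
w=robot.get_image("wrist");cv2.imwrite("pics/w1.png",w["image"][:,:,::-1])
for k in("canister","ledge"):
  for r in robot.recognise(k,w)[:2]:print(k,r)
print(proj(w,[(.533,-.294,.138),(.533,-.294,.02)]).round(1))
```

```text
[-0.72  0.41  0.62  1.78 -0.    1.12] 3.05 [ 0.525 -0.375  0.253] (array([ 7.98, -1.42, -0.73]), np.float64(-0.3))
canister {'rect': [231.9, 82.2, 294.3, 147.5], 'p': 0.57}
ledge {'rect': [92.8, 72.7, 559.7, 169.6], 'p': 0.75}
[[261.4 114.7]
 [266.  117.5]]
```

View pics/w1.png

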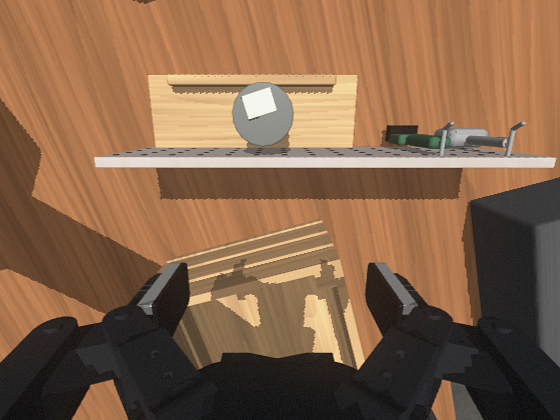

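servo_tool --rows '[[100, [4, -0.7, 0], 0], [100, [8, -1.4, 0], 0], [100, [8, -1.4, 0], 0], [100, [8, -1.4, 0], 0], [100, [8, -1.4, 0], 0]]'

```text
t: 3.62
position: [0.5333, -0.2867, 0.2569]
eef_rot: [0.795, 0.606, 0.001, 0.0]
force: [0.7, 0.5, -0.1]
finger_gap: 0.0855
```

Run:
```python
from h import *
o=robot.get_obs();print(o["position"].round(3),shift((.533,-.294,.076),-1.8388+np.pi/2))
w=robot.get_image("wrist");cv2.imwrite("pics/w2.png",w["image"][:,:,::-1])
print(robot.recognise("canister",w)[:2])
print(proj(w,[(.533,-.294,.138),(.533,-.294,.02)]).round(1))
q=[.5159,-.2913,-1.8388]
print("lip pred",proj(w,loc(q,[(-.037,.1,.038),(-.037,-.1,.038),(.037,0,.14)])).round(1))
```

```text
[ 0.533 -0.287  0.257] (array([-0.73,  0.13, 18.09]), np.float64(-0.0))
[{'rect': [254.8, 164.8, 310.5, 234.0], 'p': 0.67}, {'rect': [126.4, 190.7, 540.5, 258.2], 'p': 0.46}]
[[278.5 207.3]
 [277.9 184.5]]
lip pred [[342.7 160.1]
 [186.2 160.2]
 [261.7 244.6]]
```

The wrist view shows the canister lid at (263,114), the lip's inner edge on row ~85 and the pegboard's top edge on row ~160. The predictions match within ~3 mm. Descending.

Run:
```python
from h import *
print(shift((.536,-.2945,.077),-1.8388+np.pi/2))
i=cv2.imread("pics/w2.png"); cv2.imwrite("pics/w2c.png",cv2.resize(i[130:270,150:410],None,fx=3,fy=3,interpolation=2))
```

```text
(array([-0.56,  0.42, 17.93]), np.float64(-0.1))
```

View pics/w2c.png

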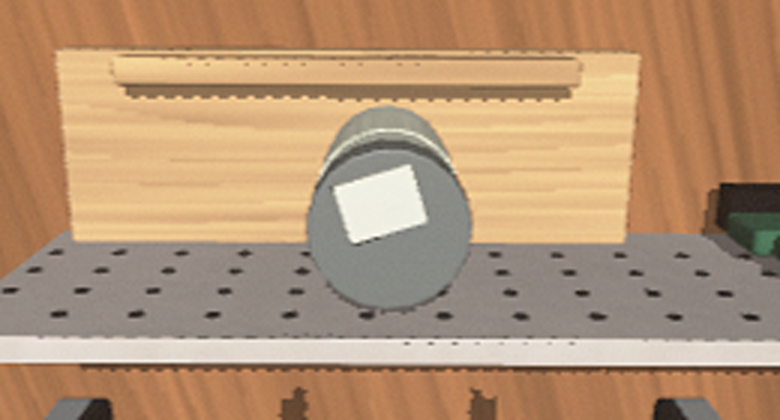

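servo_tool --rows '[[100, [-0.6, 0.25, 4], 0], [100, [-0.6, 0.25, 8], 0], [100, [-0.6, 0.25, 11], 0], [100, [-0.6, 0.25, 13.5], 0], [100, [-0.6, 0.25, 15.5], 0], [100, [-0.6, 0.25, 17], 0], [100, [-0.6, 0.25, 17.9], 0], [100, [-0.6, 0.25, 17.9], 0], [100, [-0.6, 0.25, 17.9], 0]]'

```text
t: 4.47
position: [0.5339, -0.2949, 0.0772]
eef_rot: [0.796, 0.605, 0.001, -0.0]
force: [-0.4, 0.5, 0.2]
finger_gap: 0.0857
```

servo_tool --rows '[[40, [0, 0, 0], 0], [40, [0, 0, 0], 0], [40, [0, 0, 0], 0], [40, [0, 0, 0], 0], [40, [0, 0, 0], 0], [40, [0, 0, 0], 0]]'

```text
t: 4.97
position: [0.535, -0.2958, 0.0797]
eef_rot: [0.796, 0.605, 0.001, 0.002]
force: [-1.8, 0.8, 6.0]
finger_gap: 0.0544
```

servo_tool --rows '[[30, [0, 0, -1], 0], [30, [0, 0, -3], 0], [30, [0, 0, -6], 0], [30, [0, 0, -9], 0], [30, [0, 0, -9], 0]]'

```text
t: 5.38
position: [0.5375, -0.2976, 0.1774]
eef_rot: [0.796, 0.605, 0.003, 0.007]
force: [1.7, -1.7, -0.6]
finger_gap: 0.0541
```

Run:
```python
from h import *
print(robot.get_obs()["position"],robot.get_obs()["finger_gap"],shift((.6229,-.015,.16)))
```

```text
[ 0.53747934 -0.29756688  0.17735946] 0.054136436463735546 [29.52  0.63  1.64]
```

servo_tool --rows '[[30, [1.5, 0, 0], 0], [30, [4.5, 0.1, 0], 0], [30, [8, 0.2, 0], 0], [30, [12, 0.3, 0], 0], [30, [16, 0.4, 0], 0], [30, [20, 0.5, 0], 0], [30, [24, 0.6, 0.5], 0], [30, [27, 0.6, 1], 0], [30, [29, 0.6, 1.6], 0], [30, [29.5, 0.6, 1.6], 0]]'

```text
t: 6.22
position: [0.6213, -0.0098, 0.157]
eef_rot: [0.795, 0.607, 0.002, 0.004]
force: [-1.4, 0.6, -3.3]
finger_gap: 0.054
```

servo_tool --rows '[[30, [0, 0, 0], 0], [30, [0, 0, 0], 0], [30, [0, 0, 0], 0]]'

```text
t: 6.47
position: [0.6207, -0.0104, 0.1563]
eef_rot: [0.795, 0.607, 0.001, 0.004]
force: [-0.6, -0.4, -2.2]
finger_gap: 0.0544
```

Run:
```python
from h import *
o=robot.get_obs();print(o["position"],o["force"],shift((.6229,-.015,.066)))
w=robot.get_image("wrist");cv2.imwrite("pics/w3.png",w["image"][:,:,::-1])
r=robot.silhouettes("saucer",w)
for x in r[:2]:
  print(x["p"],x["rect"])
h=cv2.convexHull(np.argwhere(r[0]["region"])[:,::-1].astype(np.int32)).astype(np.float32)
c=cv2.fitEllipse(h);print(c,ray(w,c[0],.018))
print(proj(w,[(.6229,-.015,.018)]))
s=robot.get_image("side");x=robot.silhouettes("canister",s)[0];print(x["p"],x["rect"])
```

```text
[ 0.62068138 -0.01038157  0.15631929] [-0.55775213 -0.36484721 -2.23123511] [-0.36  0.26  9.04]
0.59 [216.5, 130.9, 343.4, 238.4]
((279.7095031738281, 192.3939208984375), (124.94121551513672, 128.2455596923828), 84.13907623291016) [ 0.62526602 -0.00841905  0.018     ]
[[279.16997191 198.88784148]]
0.72 [271.9, 184.9, 294.2, 237.5]
```

Run:
```python
from h import *
i=cv2.imread("pics/w3.png");w=robot.get_image("wrist")
a=np.linspace(0,2*np.pi,60)
for (cx,cy),col in(((.6229,-.015),(0,0,255)),((.6235,-.009),(0,255,0))):
    cv2.polylines(i,[proj(w,np.c_[cx+.068*np.cos(a),cy+.068*np.sin(a),0*a+.018]).round().astype(np.int32)],True,col)
j=cv2.imread("pics/top0.png");t=robot.get_image("top")
for (cx,cy),col in(((.6229,-.015),(0,0,255)),((.6235,-.009),(0,255,0))):
    cv2.polylines(j,[(proj(t,np.c_[cx+.068*np.cos(a),cy+.068*np.sin(a),0*a+.018])).round().astype(np.int32)],True,col)
o=np.zeros((480,800,3),np.uint8)
o[:420,:400]=cv2.resize(i[100:310,180:380],None,fx=2,fy=2);o[:320,400:720]=cv2.resize(j[160:240,276:356],None,fx=4,fy=4,interpolation=0)
cv2.imwrite("pics/w3c.png",o)
```

```text
(no output)
```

View pics/w3c.png

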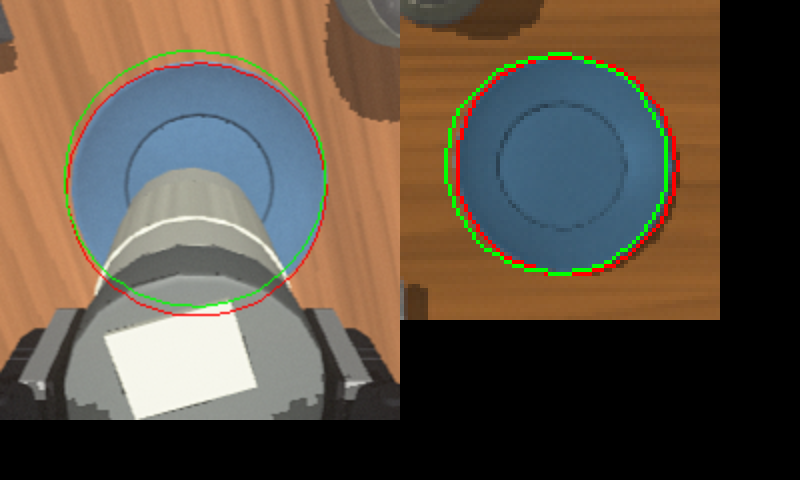

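Overlay: the saucer rim matches (0.623,-0.015), the red circle, in both cameras. Lowering.

servo_tool --rows '[[30, [-0.2, 0.2, 2], 0], [30, [-0.3, 0.2, 4.5], 0], [30, [-0.3, 0.2, 6.5], 0], [30, [-0.3, 0.2, 7.8], 0], [30, [-0.3, 0.2, 8.6], 0], [30, [-0.3, 0.2, 8.9], 0], [30, [-0.3, 0.2, 9.0], 0], [30, [-0.3, 0.2, 9.0], 0]]'

```text
t: 7.43
position: [0.6241, -0.0148, 0.0684]
eef_rot: [0.795, 0.606, 0.003, 0.005]
force: [-0.9, 0.4, -1.8]
finger_gap: 0.0544
```

Run:
```python
from h import *
o=robot.get_obs();print(o["position"],o["force"],shift((.6225,-.014,.064)))
```

```text
[ 0.62408833 -0.01477561  0.06843383] [-0.9447145   0.42336529 -1.82923196] [ 0.03 -0.18  0.44]
```

servo_tool --rows '[[30, [0, -0.1, 0.2], 0], [30, [0, -0.1, 0.3], 0], [30, [0, -0.1, 0.4], 0], [30, [0, -0.1, 0.4], 0]]'

```text
t: 7.77
position: [0.6234, -0.0145, 0.0648]
eef_rot: [0.795, 0.607, 0.003, 0.006]
force: [-0.5, 0.7, -2.8]
finger_gap: 0.0548
```

servo_tool --rows '[[30, [0, 0, 0.1], 0], [30, [0, 0, 0.2], 0], [30, [0, 0, 0.2], 0]]'

```text
t: 8.02
position: [0.6235, -0.0146, 0.0645]
eef_rot: [0.795, 0.607, 0.004, 0.006]
force: [-3.9, 0.1, 4.7]
finger_gap: 0.0542
```

servo_tool --rows '[[60, [0, 0, 0], 0], [70, [0, 0, 0], 0], [100, [0, 0, 0], 0], [100, [0, 0, 0], 0], [100, [0, 0, -1], 0], [100, [0, 0, -4], 0], [100, [0, 0, -8], 0], [100, [0, 0, -12], 0], [100, [0, 0, -16], 0], [100, [0, 0, -20], 0]]'

```text
t: 8.85
position: [0.6206, -0.0135, 0.2674]
eef_rot: [0.795, 0.607, 0.004, 0.006]
force: [0.8, -0.3, 0.7]
finger_gap: 0.0856
```

Run:
```python
from h import *
o=robot.get_obs();print(o["position"],o["joints"].round(2))
q=[.479,.3275,-1.3879]
# grasp point on bar mid: 20mm below top along frame: centre at s=200mm
for s in(.2,.205): print("bar",s,loc(q,[(s*.5,0,.0235+s*.866)]).round(4))
b=loc(q,[(.1,0,.0235+.173)])[0]
print(shift((b[0],b[1],.30),q[2]))
for n in("top","side"):
    t=robot.get_image(n);cv2.imwrite(f"pics/{n}4.png",t["image"][:,:,::-1])
    for k in("canister","saucer"):
        x=robot.silhouettes(k,t)[0];print(n,k,x["p"],x["rect"])
    print(proj(t,[(.6235,-.0145,.005),(.6235,-.0145,.123)]).round(1))
```

```text
[ 0.62063317 -0.01347974  0.26737029] [-0.13  0.32  0.54  1.77 -0.    1.71]
bar 0.2 [[0.4972 0.2292 0.1967]]
bar 0.205 [[0.4976 0.2267 0.201 ]]
(array([ 20.14, -18.26,  -3.56]), np.float64(64.2))Traceback (most recent call last):
  File "<stdin>", line 11, in <module>
IndexError: list index out of range
```

servo_tool --rows '[[100, [3, -3, -2], -7], [100, [6, -6, -3.5], -14], [100, [10, -9, -3.5], -21], [100, [14, -12, -3.5], -28], [100, [17, -15, -3.5], -35], [100, [19, -17, -3.5], -42], [100, [20.1, -18.2, -3.5], -49], [100, [20.1, -18.2, -3.5], -56], [100, [20.1, -18.2, -3.5], -63], [100, [20.1, -18.2, -3.5], -70]]'

```text
t: 9.78
position: [0.5004, 0.2292, 0.3055]
eef_rot: [0.299, 0.954, 0.001, 0.016]
force: [0.0, 1.0, 0.2]
finger_gap: 0.0854
```

Run:
```python
from h import *
o=robot.get_obs();print(o["position"],o["joints"].round(2))
print(shift((.4972,.2292,.29),-1.3879))
for n in("top","side"):
    t=robot.get_image(n);cv2.imwrite(f"pics/{n}4.png",t["image"][:,:,::-1])
    for k in("canister","saucer"):
        for x in robot.silhouettes(k,t)[:1]:print(n,k,x["p"],x["rect"])
    print(proj(t,[(.6235,-.0145,.005),(.6235,-.0145,.123)]).round(1))
```

```text
[0.50043048 0.22923626 0.30547653] [ 0.32  0.14  0.4   1.8  -0.02  0.93]
(array([ 0.31, -0.21,  1.54]), np.float64(-45.3))
top canister 0.67 [308.2, 184.0, 333.2, 213.3]
top saucer 0.89 [289.3, 173.4, 342.4, 229.7]
[[316.5 201. ]
 [320.6 193.4]]
side canister 0.69 [273.8, 215.9, 294.1, 265.4]
side saucer 0.8 [256.0, 239.0, 308.8, 273.8]
[[282.5 256.7]
 [282.6 222.1]]
```

servo_tool --rows '[[100, [0.2, -0.2, 0], -7], [100, [0.2, -0.2, 0], -14], [100, [0.2, -0.2, 0], -21], [100, [0.2, -0.2, 0], -28], [100, [0.2, -0.2, 0], -35], [100, [0.2, -0.2, 0], -42], [100, [0.2, -0.2, 0], -45.3], [100, [0.2, -0.2, 0], -45.3]]'

```text
t: 10.75
position: [0.4985, 0.2273, 0.305]
eef_rot: [-0.085, 0.996, -0.005, 0.015]
force: [1.2, -0.1, -0.6]
finger_gap: 0.0853
```

Run:
```python
from h import *
o=robot.get_obs();print(o["position"],o["joints"].round(2),Ro.from_quat(o["eef_rot"]).as_matrix().round(3).tolist())
q=[.479,.3275,-1.3879]
w=robot.get_image("wrist");i=w["image"][:,:,::-1].copy()
P=loc(q,[(.104,.08,.2175),(.104,-.08,.2175),(.116,-.08,.2105),(.116,.08,.2105)])
cv2.polylines(i,[proj(w,P).round().astype(np.int32)],True,(0,255,0))
cv2.imwrite("pics/w5.png",i)
print(shift((.4972,.2292,.178),-1.3879))
```

```text
[0.49846655 0.22728783 0.30502663] [ 0.32  0.13  0.39  1.8  -0.02  0.14] [[-0.985, -0.17, 0.03], [-0.17, 0.985, -0.007], [-0.029, -0.012, -1.0]]
(array([ 0.46,  0.36, 12.69]), np.float64(-0.8))
```

View pics/w5.png

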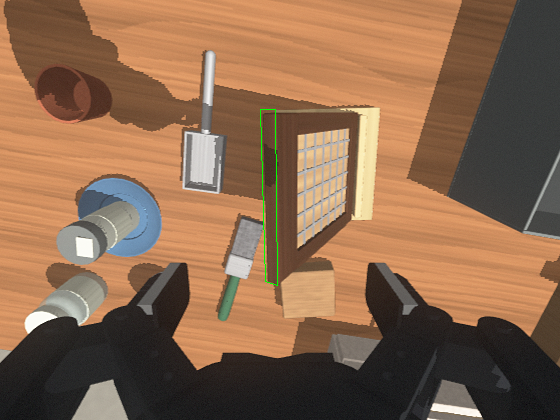

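The overlay of the predicted top edge sits exactly on the frame's top bar (265–275, 108–285). Descending to grip.

servo_tool --rows '[[100, [0.2, 0.2, 3], 0], [100, [0.5, 0.4, 6], -0.8], [100, [0.5, 0.4, 8.5], -0.8], [100, [0.5, 0.4, 10.5], -0.8], [100, [0.5, 0.4, 12], -0.8], [100, [0.5, 0.4, 12.7], -0.8], [100, [0.5, 0.4, 12.7], -0.8]]'

```text
t: 11.38
position: [0.4954, 0.2289, 0.1756]
eef_rot: [-0.09, 0.996, -0.006, 0.013]
force: [-0.2, 0.4, -0.1]
finger_gap: 0.0856
```

servo_tool --rows '[[50, [0, 0, 0], 0], [35, [0, 0, 0], 0], [30, [0, 0, 0], 0], [25, [0, 0, 0], 0], [25, [0, 0, 0], 0]]'

```text
t: 11.8
position: [0.4962, 0.2287, 0.1768]
eef_rot: [-0.09, 0.996, -0.006, 0.014]
force: [-0.0, -2.2, 1.3]
finger_gap: 0.0253
```

Run:
```python
from h import *
o=robot.get_obs();print(o["position"],o["force"],o["finger_gap"],shift((.4972,.2292,.178),-1.3879))
```

```text
[0.4962097  0.22868663 0.17680559] [-0.01456985 -2.23392626  1.32809069] 0.025317085106037463 (array([-0.11,  0.03, -0.12]), np.float64(-0.1))
```

servo_tool --rows '[[20, [0, 0, 0], 0], [10, [0, 0, 0], 0], [5, [0, 0, 0], 0], [5, [0, 0, 0], 0]]'

```text
t: 12.13
position: [0.4965, 0.2291, 0.1778]
eef_rot: [-0.09, 0.996, -0.005, 0.014]
force: [-0.7, 0.1, 3.9]
finger_gap: 0.0165
```

servo_tool --rows '[[0, [0, -0.2, -0.4], 0], [0, [0, -0.6, -1.0], 0], [0, [0, -1.1, -1.9], 0], [0, [0, -1.7, -2.9], 0], [0, [0, -2.2, -3.8], 0], [0, [0, -2.2, -3.8], 0]]'

```text
t: 12.63
position: [0.5006, 0.2068, 0.2192]
eef_rot: [-0.09, 0.996, -0.005, 0.017]
force: [-0.5, 2.2, 0.0]
finger_gap: 0.0166
```

Run:
```python
from h import *
t=robot.get_image("side");s=robot.get_image("top")
o=np.vstack([cv2.resize(t["image"][100:220,150:290,::-1],None,fx=4,fy=4)])
o2=cv2.resize(s["image"][190:310,140:260,::-1],None,fx=4,fy=4)[:480]
o=np.hstack([o,o2[:, :240]]) if 0 else o
cv2.imwrite("pics/s6.png",o)
```

```text
(no output)
```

View pics/s6.png

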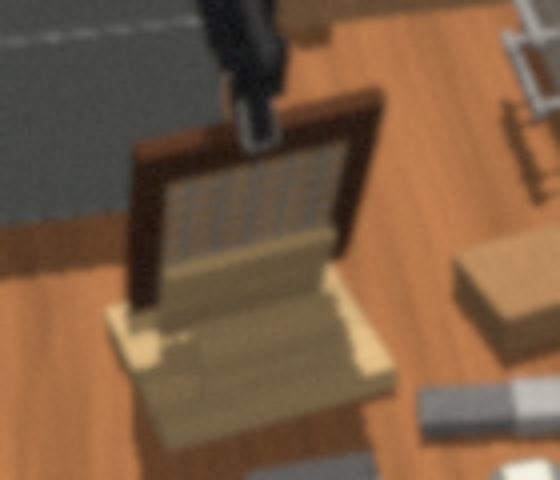

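The frame is out of the lip and still slanted in the grip (bar at (255,125) in the crop). Continuing along its plane.

servo_tool --rows '[[0, [0, -0.6, -1.0], 0], [0, [0, -1.5, -2.6], 0], [0, [0, -2.5, -4.3], 0], [0, [0, -3.5, -6.1], 0], [0, [0, -4.5, -7.8], 0], [0, [0, -5.5, -9.5], 0], [0, [0, -6.2, -11], 0], [0, [0, -6.5, -12], 0], [0, [0, -6.5, -12], 0]]'

```text
t: 13.48
position: [0.5089, 0.1419, 0.341]
eef_rot: [-0.089, 0.996, -0.007, 0.018]
force: [0.8, 0.2, -3.4]
finger_gap: 0.0119
```

```bash
python3 - <<'E'
from h import *
o=robot.get_obs();print(o["position"],o["force"],o["torque"],o["finger_gap"],o["joints"].round(2))
q=np.array([.479,.3275,-1.3879])
for n in("top","side"):
    t=robot.get_image(n);cv2.imwrite(f"pics/{n}7.png",t["image"][:,:,::-1])
    for x in robot.silhouettes("frame",t)[:2]:
        print(n,x["p"],x["rect"])
E
python3 - <<'E'
import cv2,numpy as np
s=cv2.imread("pics/side7.png");t=cv2.imread("pics/top7.png")
cv2.imwrite("pics/c7.png",np.hstack([cv2.resize(s[60:220,150:280],None,fx=3,fy=3),cv2.resize(t[170:330,150:280],None,fx=3,fy=3)]))
E
```

```text
[0.50891644 0.14193451 0.34099557] [ 0.81462416  0.23044033 -3.41676965] [0.06148707 0.00033885 0.07460948] 0.01190125445803152 [ 0.16  0.1   0.44  1.87 -0.02 -0.02]
top 0.66 [219.1, 187.9, 263.3, 294.7]
side 0.66 [186.8, 93.4, 257.5, 187.5]
```

View pics/c7.png

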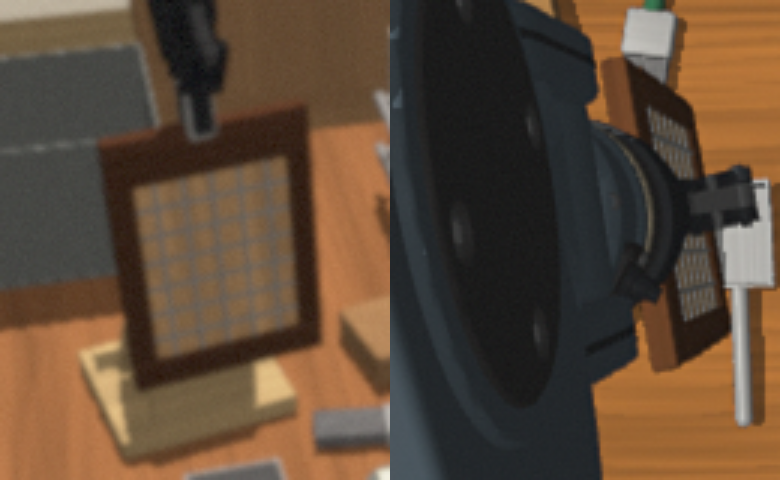

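```bash
cat >> h.py <<'E'
def fpts(v,L):  # v: foot x,y,z,yaw,lean,roll ; L local frame (x normal,y width,z up)
    R=Ro.from_euler('ZYX',[v[3],v[4],v[5]]).as_matrix()
    return np.asarray(L)@R.T+v[:3]
E
python3 - <<'E'
from h import *
t=robot.get_image("top");s=robot.get_image("side")
h,T,B=.007,.22,0
Ls=[(h,-.08,B),(h,.08,B),(h,-.08,T),(h,.08,T)]; us=[(195.7,190),(256.7,174),(183.3,106.7),(252.3,95)]
Lt=[(-h,.08,T),(h,.08,T),(-h,-.08,T),(h,-.08,T),(h,.08,B),(h,-.08,B)]
ut=[(222.3,190.7),(230.7,189.3),(238.3,292.7),(247.7,291.7),(250,205),(263.3,280.7)]
f=lambda v:np.r_[(proj(s,fpts(v,Ls))-us).ravel(),(proj(t,fpts(v,Lt))-ut).ravel()]
r=least_squares(f,[.5,.14,.16,-1.4,0,0],loss='soft_l1')
print(r.x.round(4),np.degrees(r.x[3:]).round(1),r.fun.round(1))
o=robot.get_obs();print(o["position"].round(4))
R=Ro.from_quat(o["eef_rot"]).as_matrix();print("tool y",R[:,1].round(3),np.degrees(np.arctan2(-R[1,1],-R[0,1])))
print("foot in tool",R.T@(r.x[:3]-o["position"]))
E
```

```text
[ 0.5142  0.1308  0.1533 -1.4022 -0.0401  0.002 ] [-80.3  -2.3   0.1] [-0.1  0.2  0.9  0.5 -0.2  2.   0.8 -0.7 -0.6 -1.3 -0.1 -1.5  0.2  1.4
  0.1  0.7  0.1  0.3 -0.4  0.6]
[0.5073 0.1442 0.3369]
tool y [-0.179  0.984 -0.014] -79.68655995735872
foot in tool [ 0.00067318 -0.01178728  0.18385402]
```

Side/top crop: the frame now hangs upright and flush in the pads (gap 12 mm), clear of the stand. The foot is 184 mm below the TCP. Next: carry it to above the bay.

Run:
```python
from h import *
print(shift((.5236,-.2671,.25),-1.8388),shift((.5236,-.2671,.33)))
```

```text
(array([  6.02, -40.63,   9.1 ]), np.float64(25.7)) [  5.8  -40.74   1.1 ]
```

servo_tool --rows '[[0, [0.2, -1.5, 0], 2], [0, [0.7, -4.5, 0], 5], [0, [1.2, -8, 0], 8], [0, [1.8, -12, 0], 11], [0, [2.4, -16, 0], 14], [0, [3, -20, 0], 17], [0, [3.6, -24, 0], 20], [0, [4.2, -28, 0], 23], [0, [4.8, -32, 0], 25.7], [0, [5.3, -35.5, 0], 25.7]]'

```text
t: 14.62
position: [0.518, -0.2171, 0.3393]
eef_rot: [0.135, 0.991, -0.003, 0.014]
force: [0.9, 0.4, -3.8]
finger_gap: 0.0116
```

servo_tool --rows '[[0, [0, 0, 0], 0], [0, [0, 0, 0], 0]]'

```text
t: 14.78
position: [0.5173, -0.219, 0.337]
eef_rot: [0.137, 0.991, -0.002, 0.012]
force: [-0.6, 0.8, -4.0]
finger_gap: 0.0118
```

Run:
```python
from h import *
o=robot.get_obs();print(o["position"],o["finger_gap"],shift((.5236,-.2671,.25),-1.8388))
```

```text
[ 0.51726933 -0.2190464   0.33700477] 0.011840657620197665 (array([-1.69, -4.45,  8.75]), np.float64(-0.4))
```

servo_tool --rows '[[0, [-0.8, -2, 1], 0], [0, [-1.7, -4.4, 2.5], -0.4], [0, [-1.7, -4.4, 5], -0.4], [0, [-1.7, -4.4, 7], -0.4], [0, [-1.7, -4.4, 8.3], -0.4], [0, [-1.7, -4.4, 8.7], -0.4], [0, [-1.7, -4.4, 8.7], -0.4]]'

```text
t: 15.37
position: [0.523, -0.2648, 0.2484]
eef_rot: [0.133, 0.991, -0.001, 0.01]
force: [0.4, -0.4, -3.7]
finger_gap: 0.0122
```

Run:
```python
from h import *
o=robot.get_obs();print(o["position"],o["finger_gap"],o["force"])
q=[.5172,-.2902,-1.8388]
R=Ro.from_quat(o["eef_rot"]).as_matrix();f=o["position"]+R@[.0007,-.0118,.1837]
c,s=np.cos(q[2]),np.sin(q[2]);d=f-np.r_[q[:2],0];print("foot local",c*d[0]+s*d[1],-s*d[0]+c*d[1],f[2])
ims=[]
for n,(a,b,e,g) in(("top",(170,330,390,510)),("wrist",(0,420,0,560))):
    t=robot.get_image(n);i=t["image"][:,:,::-1].copy()
    cv2.polylines(i,[proj(t,loc(q,[(-.037,-.1,.038),(-.037,.1,.038)])).round().astype(np.int32)],False,(0,0,255))
    v=[*f,q[2],-.02,0]
    P=fpts(v,[(-.007,-.08,0),(-.007,.08,0),(-.007,.08,.22),(-.007,-.08,.22)])
    cv2.polylines(i,[proj(t,P).round().astype(np.int32)],True,(0,255,0))
    ims.append(cv2.resize(i[a:b,e:g],(400,533 if n=="top" else 300)))
o=np.zeros((540,800,3),np.uint8);o[:533,:400]=ims[0];o[:300,400:]=ims[1];cv2.imwrite("pics/c8.png",o)
```

```text
[ 0.52300039 -0.2648271   0.24841086] 0.012157004927321411 [ 0.38489169 -0.35418704 -3.65662866]
foot local -0.014329823809186014 0.00205459932963667 0.06472896118456248
```

View pics/c8.png

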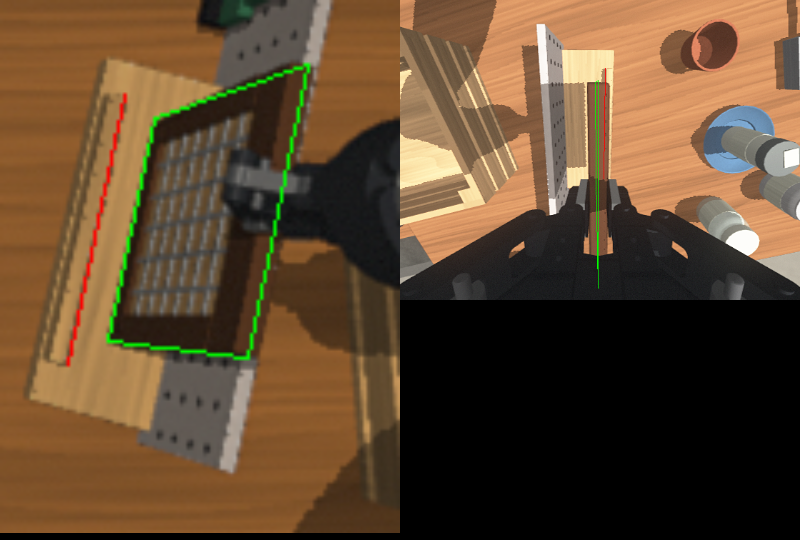

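The top view overlay (green) matches the held frame, which is upright between lip and pegboard and about 2 mm off centre. Lowering.

servo_tool --rows '[[0, [0.1, 0, 1], 0], [0, [0.2, 0, 2], 0], [0, [0.2, 0, 3], 0], [0, [0.2, 0, 3.6], 0], [0, [0.2, 0, 4.0], 0], [0, [0.2, 0, 4.2], 0], [0, [0.2, 0, 4.2], 0]]'

```text
t: 16.05
position: [0.5231, -0.2656, 0.209]
eef_rot: [0.133, 0.991, -0.002, 0.013]
force: [0.0, 0.3, -3.1]
finger_gap: 0.0118
```

servo_tool --rows '[[0, [0, 0, 0.2], 0], [0, [0, 0, 0.4], 0], [0, [0, 0, 0.4], 0]]'

```text
t: 16.3
position: [0.5236, -0.266, 0.2068]
eef_rot: [0.133, 0.991, -0.003, 0.014]
force: [-1.4, 0.1, 1.1]
finger_gap: 0.0119
```

servo_tool --rows '[[0, [0, 0.3, -0.1], 0], [0, [0, 0.7, -0.1], 0], [0, [0, 1.1, -0.1], 0], [0, [0, 1.3, -0.1], 0], [0, [0, 1.3, -0.1], 0]]'

```text
t: 16.72
position: [0.5271, -0.2525, 0.2072]
eef_rot: [0.132, 0.991, -0.002, 0.013]
force: [-0.3, -0.4, -4.1]
finger_gap: 0.0119
```

servo_tool --rows '[[0, [0, 0.2, 0], 0], [0, [0, 0.4, 0], 0], [0, [0, 0.4, 0], 0]]'

```text
t: 16.97
position: [0.5281, -0.2487, 0.207]
eef_rot: [0.132, 0.991, -0.003, 0.013]
force: [0.1, -1.9, -3.7]
finger_gap: 0.0121
```

servo_tool --rows '[[0, [0, 0.15, 0], 0], [0, [0, 0.3, 0], 0], [0, [0, 0.3, 0], 0]]'

```text
t: 17.22
position: [0.5288, -0.2461, 0.2069]
eef_rot: [0.132, 0.991, -0.003, 0.013]
force: [-0.3, -1.8, -4.0]
finger_gap: 0.0118
```

servo_tool --rows '[[0, [0, 0, 0.1], 0], [0, [0, 0, 0.2], 0], [0, [0, -0.2, 0.25], 0], [0, [0, -0.4, 0.25], 0], [0, [0, -0.4, 0.25], 0]]'

```text
t: 17.63
position: [0.528, -0.2502, 0.2068]
eef_rot: [0.132, 0.991, -0.004, 0.014]
force: [-3.7, 1.3, 5.7]
finger_gap: 0.0118
```

servo_tool --rows '[[20, [0, 0, 0], 0], [25, [0, 0, 0], 0], [30, [0, 0, 0], 0], [35, [0, 0, 0], 0], [40, [0, 0, 0.2], 0], [40, [0, 0, 0.5], 0]]'

```text
t: 18.13
position: [0.5284, -0.2503, 0.2018]
eef_rot: [0.132, 0.991, -0.004, 0.015]
force: [-0.7, -1.5, 1.5]
finger_gap: 0.0343
```

Run:
```python
from h import *
o=robot.get_obs();print(o["position"],o["finger_gap"],o["force"])
q=[.5172,-.2902,-1.8388]
c,s=np.cos(q[2]),np.sin(q[2]);d=o["position"]-np.r_[q[:2],0];print("tcp local",c*d[0]+s*d[1],-s*d[0]+c*d[1])
for n in("top","side"):
    t=robot.get_image(n)
    for x in robot.silhouettes("frame",t)[:2]: print(n,x["p"],x["rect"])
```

```text
[ 0.5283978  -0.25031682  0.20176418] 0.034317801368240454 [-0.74854974 -1.52931909  1.46323006]
tcp local -0.041424662080232044 0.00023671857945068223
top 0.57 [412.3, 195.1, 471.0, 278.7]
side 0.61 [222.2, 270.0, 305.3, 339.1]
```

servo_tool --rows '[[40, [0, -0.4, 0], 0], [40, [0, -0.9, 0], 0], [40, [0, -1.4, 0.1], 0], [40, [0, -1.9, 0.1], 0], [40, [0, -2.4, 0.2], 0], [40, [0, -2.9, 0.2], 0], [40, [0, -3.4, 0.3], 0], [40, [0, -3.9, 0.4], 0], [40, [0, -4.4, 0.5], 0], [40, [0, -4.9, 0.6], 0]]'

```text
t: 19.17
position: [0.515, -0.298, 0.1952]
eef_rot: [0.132, 0.991, -0.003, 0.014]
force: [0.9, 0.3, -0.7]
finger_gap: 0.0341
```

servo_tool --rows '[[40, [0, -0.4, 0.1], 0], [40, [0, -0.9, 0.3], 0], [40, [0, -1.4, 0.5], 0], [40, [0, -1.9, 0.7], 0], [40, [0, -2.4, 0.9], 0], [40, [0, -2.9, 1.1], 0], [40, [0, -2.9, 1.1], 0]]'

```text
t: 19.75
position: [0.5072, -0.3272, 0.1836]
eef_rot: [0.133, 0.991, -0.004, 0.013]
force: [-0.2, -0.9, 0.7]
finger_gap: 0.0346
```

Run:
```python
from h import *
o=robot.get_obs();print(o["position"],o["finger_gap"],o["force"])
q=[.5172,-.2902,-1.8388]
c,s=np.cos(q[2]),np.sin(q[2]);d=o["position"]-np.r_[q[:2],0];print("tcp local",c*d[0]+s*d[1],-s*d[0]+c*d[1])
for n in("top","side"):
    t=robot.get_image(n);cv2.imwrite(f"pics/{n}9.png",t["image"][:,:,::-1])
    for x in robot.silhouettes("frame",t)[:2]: print(n,x["p"],x["rect"])
    P=fpts([*loc(q,[(-.0293,0,.0231)])[0],q[2],np.radians(26.6),0],[(a,b,h) for a in(-.007,.007) for b in (-.08,.08) for h in(0,.22)])
    u=proj(t,P);print("expected",u.min(0),u.max(0))
```

```text
[ 0.50719219 -0.3272227   0.1836271 ] 0.03457525923167225 [-0.23730027 -0.87584043  0.73744159]
tcp local 0.038351180967667396 0.00015332067865891745
top 0.63 [413.0, 203.8, 508.3, 287.0]
expected [410.40625597 206.80300423] [515.13972991 289.89113212]
side 0.6 [218.4, 309.7, 304.2, 338.6]
side 0.48 [273.6, 216.3, 295.0, 264.0]
expected [209.23022419 319.96944988] [303.68964139 347.88852666]
```

servo_tool --rows '[[40, [0, -0.4, 0.1], 0], [40, [0, -0.8, 0.2], 0], [40, [0, -1.2, 0.3], 0], [40, [0, -1.6, 0.4], 0], [45, [0, -2.0, 0.5], 0], [45, [0, -2.3, 0.5], 0], [60, [0, -2.3, 0.4], 0], [80, [0, -2.3, 0.4], 0], [100, [0, -2.3, 0.4], 0], [100, [0, -2.3, 0.4], 0]]'

```text
t: 20.78
position: [0.5019, -0.348, 0.1806]
eef_rot: [0.132, 0.991, -0.003, 0.014]
force: [0.4, -0.4, 0.2]
finger_gap: 0.084
```

Run:
```python
from h import *
o=robot.get_obs();print(o["position"],o["finger_gap"],o["force"])
q=[.5172,-.2902,-1.8388]
for n in("top","side"):
    t=robot.get_image(n);cv2.imwrite(f"pics/{n}10.png",t["image"][:,:,::-1])
    for x in robot.silhouettes("frame",t)[:1]: print(n,x["p"],x["rect"])
```

```text
[ 0.50192144 -0.34795053  0.18057843] 0.0839784752561801 [ 0.4002171  -0.40093172  0.21878598]
top 0.7 [411.5, 206.8, 514.2, 290.5]
side 0.7 [215.3, 322.1, 304.4, 335.9]
```

servo_tool --rows '[[100, [0, 0, -1], 0], [100, [0, 0, -3], 0], [100, [0, 0, -6], 0], [100, [0, 0, -10], 0], [100, [0, 0, -13], 0], [100, [0, 4, -15], 0], [100, [0, 8, -15], 0], [100, [0, 12, -15], 0], [100, [0, 16, -15], 0], [100, [0, 20, -15], 0]]'

```text
t: 21.82
position: [0.5506, -0.1518, 0.3313]
eef_rot: [0.133, 0.991, -0.003, 0.015]
force: [1.1, 0.5, -0.1]
finger_gap: 0.0854
```

servo_tool --rows '[[100, [4, 4, 0], 0], [100, [8, 8, 0], 0], [100, [12, 12, 0], 0], [100, [14, 14, 0], 0], [100, [14, 14, 0], 0]]'

```text
t: 22.23
position: [0.4506, 0.0224, 0.328]
eef_rot: [0.132, 0.991, -0.003, 0.016]
force: [0.5, 0.3, -0.0]
finger_gap: 0.0856
```

Run:
```python
from h import *
o=robot.get_obs();print(o["t"],o["position"],o["force"])
q=[.5172,-.2902,-1.8388];ims=[]
P=fpts([*loc(q,[(-.0293,0,.0231)])[0],q[2],np.radians(26.6),0],[(-.007,-.08,0),(-.007,.08,0),(-.007,.08,.22),(-.007,-.08,.22)])
for n,(a,b,e,g) in(("top",(175,325,390,530)),("side",(200,400,170,430))):
    t=robot.get_image(n);i=t["image"][:,:,::-1].copy()
    cv2.imwrite(f"pics/{n}11.png",i)
    big=cv2.resize(i[a:b,e:g],None,fx=400/(g-e),fy=400/(g-e),interpolation=2)
    k=400/(g-e);cv2.polylines(big,[((proj(t,P)-[e,a]+.5)*k).round().astype(np.int32)],True,(0,255,0))
    ims.append(big)
    for x in robot.silhouettes("frame",t)[:1]: print(n,x["p"],x["rect"])
    for x in robot.silhouettes("saucer",t)[:1]: print(n,"saucer",x["rect"])
    for x in robot.silhouettes("canister",t)[:1]: print(n,"can",x["rect"])
o=np.zeros((440,800,3),np.uint8)
for j,b in enumerate(ims): b=b[:440];o[:b.shape[0],400*j:400*j+400]=b
cv2.imwrite("pics/c11.png",o)
```

```text
22.2333 [0.4505803  0.02244832 0.32796588] [ 0.51828209  0.30201535 -0.03699625]
top 0.75 [410.0, 205.3, 516.5, 288.5]
top saucer [290.4, 173.9, 343.2, 231.5]
top can [307.2, 182.8, 334.8, 214.6]
side 0.96 [213.4, 319.5, 304.6, 338.0]
side saucer [258.2, 238.1, 312.0, 273.3]
side can [272.1, 213.4, 293.0, 263.2]
```

View pics/c11.png

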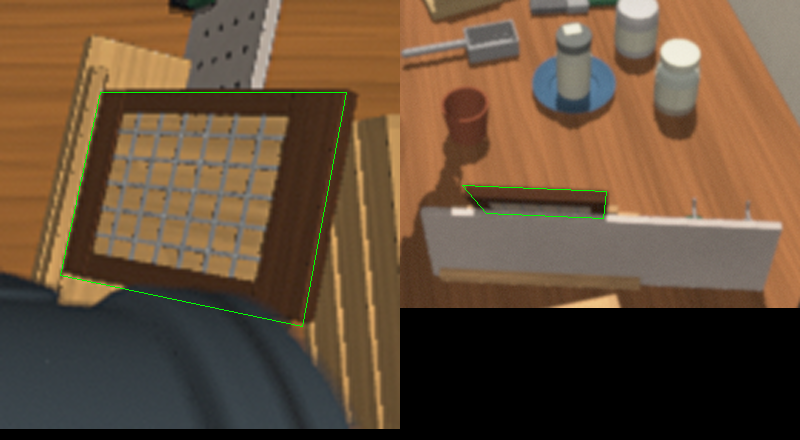

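```bash
python3 -c "
from cell import robot
print(robot.close_job())"
```

```text
the job is handed in; nothing more can be done
None
```

The job is handed in, at about 22 s of robot time. The canister was moved first, upright, and now stands in the saucer. The frame was then drawn out of its stand and leaned back against the pegboard with its foot behind the lip.

**How the frame was placed:** The tool can't tilt, so the frame swung upright in the grip once it was clear of the stand. I set it down upright against the lip and opened the fingers a little. Then I eased it over until it rested on the pegboard.

**Last checks**, made with the gripper clear of everything:
- **Frame:** in both fixed cameras its outline lies within about 1–2 px (a few mm at most) of the pose I aimed for: foot at the lip, centred along it, leaning about 27°. The arm hid one lower corner in the top view.
- **Canister:** it stands upright, by my estimate within a few mm of the saucer's centre. The saucer's outline had not visibly shifted, and I touched nothing else.
- **Disagreements:** the wrist camera put the lip about 2–3 mm from where the top camera put it, so I used a value in between and found the lip by light contact. A first wrist-camera fix on the saucer was about 7 mm off because the canister hid part of it. I dropped that one after an overlay agreed with the other cameras.

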